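# Put the washed cutlery away in the cutlery tray

## Task

Put the washed cutlery on the drying mat away in the wooden cutlery tray: the loose fork into the long compartment where a fork already lies, the loose spoon into the long compartment where a spoon already lies, and both teaspoons into the cross compartment, every piece lying down wholly inside its compartment. The rice paddle and the pen do not belong in the tray: leave them where they are, and leave the fork and spoon that are already in the tray in their compartments.

Things in the scene. Friction and masses are not known exactly. Their poses are not given: they have to be found in the camera images.
- cutlery_tray: pale wooden open tray, fixed, 319 (x) x 217 (y) x 38 mm; origin: centre of underside; x away from the robot within 10 degrees. Floor 5 mm thick. In mm: two long compartments side by side, x -56 to 154, y 3 to 103 and -103 to -3; cross compartment at the near end, x -153 to -62, y -102 to 102, too short for fork or large spoon. Outer walls 38 high (end walls 26 in the middle), dividers 34
- tray_fork: steel table fork already lying in one of the two long compartments (which one changes), close along its outer side wall and along the tray; 198 x 27 x 17 mm, same shape as the loose fork; origin at the centre of its underside, x along it towards the tines, z up. It can be pushed about
- tray_spoon: steel table spoon already lying in the other long compartment, close along its outer side wall and along the tray; 194 x 39 x 17 mm, same shape as the loose spoon; origin at the centre of its underside, x along it towards the bowl, z up. It can be pushed about
- fork: loose steel table fork lying on the grey drying mat (fixed, 4 mm thick), 198 x 27 x 17 mm, 40 g; origin at the centre of its underside, x along it towards the tines, z up. For grasping and contact it is a solid bar that tapers evenly: 27 mm wide at the tines, 22 mm at the middle, 20 mm 30 mm behind the middle; about 16 mm high there
- spoon: loose large steel table spoon lying on the grey drying mat (4 mm thick), 194 x 39 x 17 mm, 45 g; origin at the centre of its underside, x along it towards the bowl, z up. For grasping and contact it is a solid bar that tapers evenly: 39 mm wide at the bowl, 29 mm at the middle, 24 mm 30 mm behind the middle; 12 to 16 mm high there
- teaspoon_a: loose steel teaspoon lying on the grey drying mat (4 mm thick), clearly smaller than the table spoon: 134 x 27 x 12 mm, 20 g; origin at the centre of its underside, x along it towards the bowl, z up. For grasping and contact it is a solid bar that tapers evenly: 27 mm wide at the bowl, 20 mm at the middle, 17 mm 20 mm behind the middle; 9 to 12 mm high there
- teaspoon_b: second loose steel teaspoon, the same as the first
- rice_paddle: white flat plastic rice paddle lying on the 4 mm drying mat among the cutlery, 189 x 62 x 7 mm, with a broad perforated blade; origin at the centre of its underside, x along it towards the blade. Does not belong in the tray
- pen: slender white ball pen with red ends, 145 mm long (its y), 11 mm wide, 9 mm high, lying across on the bare worktop between the drying mat and the microwave; origin at the centre of its underside. Does not belong in the tray

How it is judged:
At the end, for the whole second after the job is handed in: Fork with the tray's fork in one long compartment, spoon with the tray's spoon in the other (lengthwise within 10 mm, centre line 6 mm in from its sides), both teaspoons in the cross compartment, all lying (tipped under 20 degrees) and at rest; paddle and pen moved under 20 mm (((x of fork in the frame of cutlery_tray between 0.038 and 0.059 m and y of fork in the frame of cutlery_tray between 0.009 and 0.097 m and x of tray_fork in the frame of cutlery_tray between 0.038 and 0.059 m and y of tray_fork in the frame of cutlery_tray between 0.009 and 0.097 m and x of spoon in the frame of cutlery_tray between 0.038 and 0.059 m and y of spoon in the frame of cutlery_tray between -0.097 and -0.009 m and x of tray_spoon in the frame of cutlery_tray between 0.038 and 0.059 m and y of tray_spoon in the frame of cutlery_tray between -0.097 and -0.009 m) or (x of fork in the frame of cutlery_tray between 0.038 and 0.059 m and y of fork in the frame of cutlery_tray between -0.097 and -0.009 m and x of tray_fork in the frame of cutlery_tray between 0.038 and 0.059 m and y of tray_fork in the frame of cutlery_tray between -0.097 and -0.009 m and x of spoon in the frame of cutlery_tray between 0.038 and 0.059 m and y of spoon in the frame of cutlery_tray between 0.009 and 0.097 m and x of tray_spoon in the frame of cutlery_tray between 0.038 and 0.059 m and y of tray_spoon in the frame of cutlery_tray between 0.009 and 0.097 m)) and z of fork in the frame of cutlery_tray between -0.002 and 0.03 m and angle between each of fork, spoon, tray_fork, tray_spoon, teaspoon_a, teaspoon_b's own z axis and vertical below 0.35 rad and linear speed of each of fork, spoon, tray_fork, tray_spoon, teaspoon_a, teaspoon_b below 0.02 m/s and angular speed of each of fork, spoon, tray_fork, tray_spoon, teaspoon_a, teaspoon_b below 0.3 rad/s and angle between the x axis of each of fork, spoon, tray_fork, tray_spoon and the x axis of cutlery_tray, either way round below 0.42 rad and z of spoon in the frame of cutlery_tray between -0.002 and 0.03 m and z of tray_fork in the frame of cutlery_tray between -0.002 and 0.03 m and z of tray_spoon in the frame of cutlery_tray between -0.002 and 0.03 m and z of teaspoon_a in the frame of cutlery_tray between -0.002 and 0.03 m and angle between the x axis of each of teaspoon_a, teaspoon_b and the y axis of cutlery_tray, either way round below 0.6 rad and x of teaspoon_a in the frame of cutlery_tray between -0.148 and -0.067 m and y of teaspoon_a in the frame of cutlery_tray between -0.042 and 0.042 m and z of teaspoon_b in the frame of cutlery_tray between -0.002 and 0.03 m and x of teaspoon_b in the frame of cutlery_tray between -0.148 and -0.067 m and y of teaspoon_b in the frame of cutlery_tray between -0.042 and 0.042 m and distance of each of rice_paddle, pen from where it was at the start of the episode below 0.02 m); the robot touches nothing.
It fails at once if the rice paddle is moved by more than 20 mm (distance of rice_paddle from where it was at the start of the episode above 0.02 m).
It fails at once if the pen is moved by more than 20 mm (distance of pen from where it was at the start of the episode above 0.02 m).
It fails at once if the fork already in the tray is lifted out (height (world z) of tray_fork above 0.06 m).
It fails at once if the spoon already in the tray is lifted out (height (world z) of tray_spoon above 0.06 m).
It also fails if it takes over 112 s, if anything falls off the work surface, if the arm or the gripper's body presses on something with over 40 N, if the wrist force passes 120 N, or if a joint passes its speed limit or range.

## Robot

A 6-joint arm with a two-finger parallel gripper is mounted at the origin on a cart in front of the work surface, level with it; the furniture and walls round the work are solid. World frame = base frame: x ahead of the robot, y to its left, z up, the work surface at z = 0. Lengths are in m, angles in rad, forces in N, time in s.
With the tool pointing down it reaches from about 0.275 to 0.875 m from the base axis. Payload 12.5 kg.
Tool frame: the origin (TCP) lies midway between the tips of the shut fingers; the grasp point (between the pads) lies 19 mm behind it; z points along the fingers, y is the line along which they close (so a half turn about z gives the same grasp; the last joint's range is limited). The gripper opens to 85 mm and grips with 20 to 120 N. Pads are 22 mm wide; open, the fingers measure 114 mm over their backs; the gripper's body (76 mm by 85 mm) begins 54 mm behind the grasp point. The pads swing forward as they close: fully open they stand 13 mm farther back than shut.
Start: joints at [-1.192, 0.351, 1.652, -0, 1.139, -0.085], TCP at [0.246, -0.492, 0.231] pointing down, gripper open.
Joint ranges: [-2.75, 2.75], [-0.79, 2.1], [0.01, 2.65], [-1.57, 4.71], [0.07, 3.14], [-2.87, 2.87]. Speed limits (rad/s): [2.22, 2.22, 2.79, 3.14, 3.14, 3.14].

## Interface

Orientations are given as a unit quaternion [x, y, z, w].
In Python, from plant import get_obs, imaging, ticket gives the robot as it stands.
- The arm moves only by the tool send_rows, never from a script. Its arguments are lists of equal length, an entry for each row: "delta_pos": the shift along the tool's x, y, z in mm, a list of three; "twist": the turn, a rotation vector about the tool's x, y, z in degrees, a list of three. A call has 1 to 8 rows; each row shifts and turns the commanded pose from where the row before left it, along the tool's axes as they then stand; what a row does not reach is not made up. A row lasts 1/10 s, in which the tool goes at most 50 mm and 8.59 degrees, less where a joint would pass 70% of its speed; a pose out of reach is approached as far as the arm can. A call with a gripper value outside its range is refused whole. "claw" is the opening, from 0 (shut) to 1 (fully open), set as the call begins (left out, the last holds). The fingers move at their own pace and stop on an object; the grip force is fixed at half the most. Time passes only in rows, so rows that do not move let the fingers close. It gives the time, the measured TCP pose, the force, the opening and the grip force at its end, in the units of the state.
- get_obs(): the state, without advancing time (a new reading comes with each control period).
- imaging.get_image(name): name is "scene" or "top" or "wrist"; returns a dict with "img" (480x640x3 uint8, red, green, blue), "camera_matrix" (3x3 intrinsics, pixels), "R" (3x3) and "t" (3): a world point X has camera coordinates R X + t. Camera axes: x right, y down, z forward; pixel columns grow to the right and rows downward; lengths in m; the calibration is good to about 2 mm. A picture is of the moment at which its call begins. There is no depth.
- ticket.close_job(): hands the job in; it is judged then, once.
The state is a dict: "time": time; "joints": joint angles; "qd": joint speeds; "joint_efforts": joint torques, N m; "position": TCP position; "tcp_rot": TCP orientation; "force": force on the tool from outside, world axes, zero at the start; "wrist_torque": the same for the moment, N m; "gripper_width": opening from 0.0 (shut) to 1.0 (fully open); "finger_force": force on a finger pad.
Only numpy, scipy, OpenCV 4.12 (cv2) and the standard library are available. Lean on these libraries where they do the work, as an engineer would, in place of code of your own. Each camera call takes 0.05 s, during which the arm holds its last target. There are 200 camera calls.

## Working session

There is one attempt and no reset: what is moved stays moved. The work goes in short steps, Python scripts to look and compute and a tool call to move; the robot and the scene stay as the last step left them, time stands still between calls to the robot, and variables do not carry over. Pictures are saved under pics/ and viewed, at most 16 in all, crops included, and the job is handed in when it is done.

Besides the shell and the picture viewer there is one more tool, called after "Emit:" as name(argument=value, ...) on one line, values as JSON. send_rows: Moves the arm, as the interface text tells. Its arguments: {"type":"object","properties":{"delta_pos":{"type":"array"},"twist":{"type":"array"},"claw":{"type":"number"}},"required":["delta_pos","twist"]}

```bash
mkdir -p pics; ls; python3 - <<'E'
from plant import get_obs, imaging
import cv2,numpy as np
o=get_obs();print({k:np.round(v,3).tolist() for k,v in o.items()})
for n in("top","scene"):
    d=imaging.get_image(n);cv2.imwrite(f"pics/{n}0.png",d["img"][:,:,::-1]);np.savez(f"pics/{n}0.npz",**d)
    print(n,np.round(d["camera_matrix"],1).tolist(),np.round(d["R"],3).tolist(),np.round(d["t"],3).tolist())
E
```

```text
pics
{'time': 0.0, 'joints': [-1.192, 0.351, 1.652, 0.0, 1.139, -0.085], 'qd': [-0.001, 0.0, -0.002, -0.002, -0.002, -0.0], 'joint_efforts': [-0.001, -50.61, -29.141, -0.0, 0.005, -0.0], 'position': [0.246, -0.492, 0.231], 'tcp_rot': [0.973, 0.23, -0.0, -0.001], 'force': [-0.938, 0.772, -0.867], 'wrist_torque': [0.044, 0.017, 0.004], 'finger_force': 0.0, 'gripper_width': 1.005}
top [[569.8, 0.0, 311.9], [0.0, 569.8, 236.7], [0.0, 0.0, 1.0]] [[-0.027, -0.999, 0.02], [-0.995, 0.025, -0.095], [0.094, -0.023, -0.995]] [0.0, 0.573, 1.138]
scene [[486.2, 0.0, 320.8], [0.0, 486.2, 238.6], [0.0, 0.0, 1.0]] [[-0.822, -0.57, 0.009], [-0.342, 0.481, -0.807], [0.456, -0.666, -0.59]] [0.449, 0.209, 0.793]
```

View pics/top0.png

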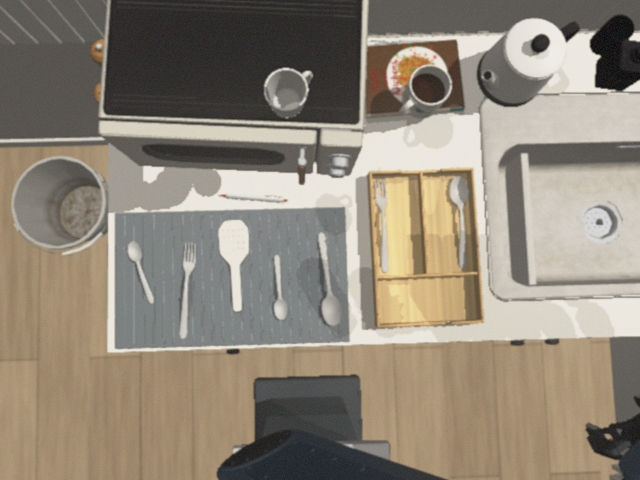

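View pics/scene0.png

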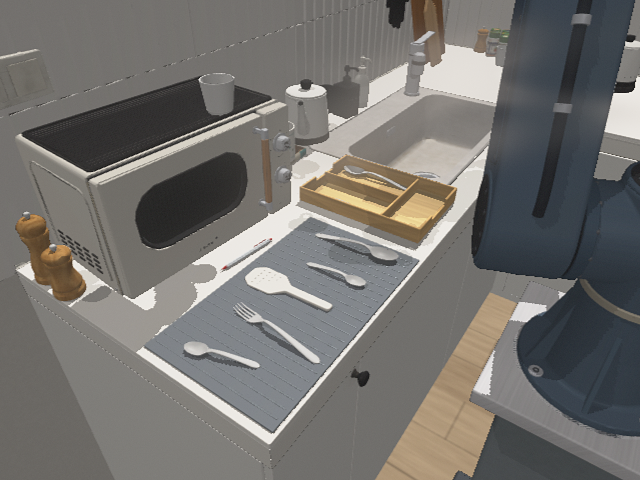

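The top view shows, left to right on the mat: teaspoon (140,270), fork (187,290), paddle (235,260), teaspoon (279,288), spoon (329,280). The tray is at (427,247), with its fork in the left compartment and its spoon in the right. The pen is at (253,198), in front of the microwave.

```bash
cat > h.py <<'E'
import numpy as np,cv2
def ray(d,uv,z):
    K,R,t=d["camera_matrix"],d["R"],d["t"]
    uv=np.atleast_2d(np.asarray(uv,float))
    v=(R.T@np.linalg.inv(K)@np.c_[uv,np.ones(len(uv))].T).T
    c=-R.T@t
    return c+v*((z-c[2])/v[:,2])[:,None]
def blobs(mask,lo=120,hi=6000):
    cs,_=cv2.findContours(mask.astype(np.uint8),cv2.RETR_EXTERNAL,cv2.CHAIN_APPROX_NONE)
    return [c[:,0] for c in cs if lo<cv2.contourArea(c)<hi]
def bar(d,c,z):
    """axis towards the wide end, centre of extents, length, angle"""
    m=np.zeros(d["img"].shape[:2],np.uint8);cv2.fillPoly(m,[c],1)
    P=ray(d,np.argwhere(m)[:,::-1],z)[:,:2]
    mu=P.mean(0);a=np.linalg.svd(P-mu,full_matrices=False)[2][0]
    s=(P-mu)@a
    mid=(s.max()+s.min())/2
    if mid>0:a,s,mid=-a,-s,-mid  # centroid lies on the wide side of mid
    n=np.array([-a[1],a[0]]);w=(P-mu)@n
    q=np.abs(s-mid)<0.02
    ctr=mu+mid*a+n*np.median(w[q])
    return ctr,np.degrees(np.arctan2(a[1],a[0])),np.ptp(s),np.ptp(w)
E
python3 - <<'E'
from h import *
d=dict(np.load("pics/top0.npz"));im=d["img"];hsv=cv2.cvtColor(im,cv2.COLOR_RGB2HSV)
roi=np.zeros(im.shape[:2],np.uint8);cv2.fillPoly(roi,[np.array([[118,220],[343,211],[346,338],[118,345]])],1)
m=(hsv[...,2]>150)&(roi>0)
print("mat corners",np.round(ray(d,[[112,213],[345,207],[349,341],[115,348]],.004)[:,:2],3).tolist())
for c in blobs(m):
    r=bar(d,c,.012);print(c.mean(0).round(),np.round(r[0],4),np.round(r[1:],3))
t=cv2.inRange(hsv,(10,60,90),(30,255,255));roi[:]=0;roi[160:335,362:490]=1
t=cv2.morphologyEx(t*roi,cv2.MORPH_CLOSE,np.ones((9,9)))
c=max(blobs(t,5000,1e6),key=cv2.contourArea);b=cv2.boxPoints(cv2.minAreaRect(c));print(b.round(1).tolist())
P=ray(d,b,.038)[:,:2];print("tray rim",P.round(3).tolist())
roi[:]=0;roi[172:275,372:475]=1
for c in blobs((hsv[...,1]<45)&(hsv[...,2]>100)&(roi>0),80,3000):
    r=bar(d,c,.015);print("tray",c.mean(0).round(),np.round(r[0],4),np.round(r[1:],3))
cv2.imwrite("pics/traycrop.png",cv2.resize(im[150:350,340:500,::-1],None,fx=3,fy=3,interpolation=2))
print("mw front, bottom/top",ray(d,[[110,150],[345,172],[365,160]],.0)[:,:2].round(3).tolist(), "pen",ray(d,[[222,196],[286,200]],.005)[:,:2].round(3).tolist())
E
```

```text
mat corners [[0.635, 0.399], [0.636, -0.086], [0.358, -0.085], [0.358, 0.392]]
[279. 287.] [0.4724 0.0561] [-1.77193e+02  1.32000e-01  2.50000e-02]
[187. 280.] [0.4718 0.2467] [-5.373  0.196  0.025]
[141. 272.] [0.5098 0.3373] [18.655  0.134  0.026]
[327. 279.] [ 0.4885 -0.0444] [-1.75468e+02  1.91000e-01  3.10000e-02]
[235. 262.] [0.5204 0.1449] [2.294 0.19  0.067]
[[366.8999938964844, 171.1999969482422], [475.8999938964844, 165.8000030517578], [483.70001220703125, 322.79998779296875], [374.70001220703125, 328.20001220703125]]
tray rim [[0.704, -0.131], [0.71, -0.357], [0.389, -0.355], [0.385, -0.135]]
tray [382. 223.] [ 0.589  -0.1638] [-1.78849e+02  1.80000e-01  2.30000e-02]
tray [460. 220.] [ 0.5985 -0.3276] [0.225 0.191 0.039]
mw front, bottom/top [[0.77, 0.406], [0.711, -0.089], [0.736, -0.133]] pen [[0.665, 0.171], [0.653, 0.037]]
```

View pics/traycrop.png

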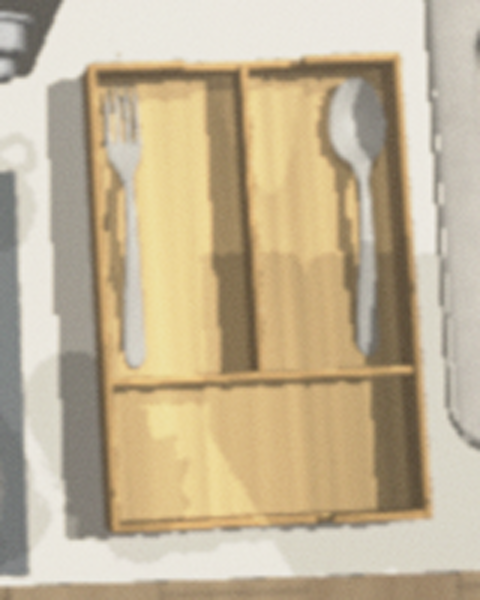

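The crop shows the rim corners at about (90,66), (397,56), (430,517) and (110,530). The tray fork has its tines at the far end and the spoon its bowl at the far end, each near its outer wall, so there is free room towards the middle divider.

```bash
cat >> h.py <<'E'
def tray():
    d=dict(np.load("pics/top0.npz"))
    c=np.array([[90,66],[397,56],[430,517],[110,530]])/3+[339.7,149.7]
    P=ray(d,c,.038)[:,:2]
    # FL,FR,NR,NL in tray frame
    Q=np.array([[.1595,.1085],[.1595,-.1085],[-.1595,-.1085],[-.1595,.1085]])
    H=(Q).T@(P-P.mean(0));y=np.arctan2(H[0,1]-H[1,0],H[0,0]+H[1,1])
    R=np.array([[np.cos(y),-np.sin(y)],[np.sin(y),np.cos(y)]])
    return P.mean(0),y,R,P-(P.mean(0)+Q@R.T)
def plan(x,y,z,yaw):
    from plant import get_obs
    from scipy.spatial.transform import Rotation as Ro
    o=get_obs();R=Ro.from_quat(o["tcp_rot"]).as_matrix();p=o["position"]
    cur=np.degrees(np.arctan2(R[1,0],R[0,0]))
    dl=np.array([x,y,z])-p
    down=np.array([0,0,-1.]);err=np.degrees(R.T@np.cross(R[:,2],down))
    tw=-((yaw-cur+180)%360-180);w=np.radians(yaw)
    Y=np.array([[np.cos(w),np.sin(w),0],[np.sin(w),-np.cos(w),0],[0,0,-1]])
    print("t",round(float(o["time"]),2),"pos",p.round(4),"yaw %.1f"%cur,"grip %.3f F %.1f"%(o["gripper_width"],o["finger_force"]))
    print(" delta (now axes) mm",(R.T@dl*1e3).round(1),"| (after turn) mm",(Y.T@dl*1e3).round(1),"twist z %.1f"%tw,"tilt",err.round(2)[:2])
E
python3 - <<'E'
from h import *
c,y,R,e=tray();print(c.round(4),np.degrees(y).round(2),(e*1e3).round(1).tolist())
for n,p in dict(tf=(.589,-.1638),ts=(.5985,-.3276)).items():print(n,R.T@(np.array(p)-c))
g=lambda a:(R@np.array(a)+c).round(4)
print("slots",g((.049,.03)),g((.049,-.035)),"tea",g((-.122,-.03)),g((-.093,.03)))
a=np.radians(4.5);print("spoon grip",np.array([.4885,-.0444])+.015*np.array([np.cos(a),np.sin(a)]))
plan(.5035,-.0432,.15,4.5)
E
```

```text
[ 0.5465 -0.2443] 0.63 [[-2.2, -2.6], [-2.5, 2.6], [2.4, 0.9], [2.3, -0.9]]
tf [0.04340288 0.08005446]
ts [ 0.0511067  -0.08383984]
slots [ 0.5951 -0.2138] [ 0.5959 -0.2788] tea [ 0.4248 -0.2757] [ 0.4532 -0.2153]
spoon grip [ 0.50345376 -0.04322311]
t 0.1 pos [ 0.2459 -0.4916  0.2308] yaw 26.6 grip 1.000 F 0.0
 delta (now axes) mm [ 430.9 -285.8   81.2] | (after turn) mm [ 292.  -426.8   80.8] twist z 22.1 tilt [-0.06 -0.01]
```

Emit:
send_rows(delta_pos=[[0,0,0],[0,0,0],[0,0,0],[24,-35,7],[24,-35,7],[24,-35,7],[24,-35,7],[24,-35,7]], twist=[[0,0,7.4],[0,0,7.4],[0,0,7.3],[0,0,0],[0,0,0],[0,0,0],[0,0,0],[0,0,0]], claw=0.8)

```text
time: 0.9
position: [0.3525, -0.3064, 0.1959]
tcp_rot: [0.999, 0.039, -0.0, -0.0]
force: [1.4, -0.7, 0.0]
gripper_width: 0.796
finger_force: 0.0
```

Emit:
send_rows(delta_pos=[[24,-35,6],[24,-35,6],[24,-35,6],[24,-35,6],[24,-35,6],[24,-35,6],[28,-42,6],[0,0,0]], twist=[[0,0,0],[0,0,0],[0,0,0],[0,0,0],[0,0,0],[0,0,0],[0,0,0],[0,0,0]])

```text
time: 1.7
position: [0.5048, -0.04, 0.1535]
tcp_rot: [0.999, 0.041, -0.0, -0.0]
force: [-0.2, -0.4, 0.1]
gripper_width: 0.797
finger_force: 0.0
```

```bash
python3 - <<'E'
from h import *
from plant import imaging
plan(.5035,-.0432,.009,4.5)
d=imaging.get_image("wrist");np.savez("pics/w1.npz",**d);cv2.imwrite("pics/w1.png",d["img"][:,:,::-1])
K=d["camera_matrix"]
for p in[(.5035,-.0432,.016),(.4885,-.0444,.014),(.585,-.037,.01),(.392,-.052,.01)]:
    q=K@(d["R"]@np.array(p)+d["t"]);print(p,(q[:2]/q[2]).round())
E
```

```text
t 1.7 pos [ 0.5048 -0.04    0.1535] yaw 4.7 grip 0.797 F 0.0
 delta (now axes) mm [ -1.5   3.2 144.5] | (after turn) mm [ -1.5   3.1 144.5] twist z 0.2 tilt [-0.05  0.03]
(0.5035, -0.0432, 0.016) [324. 226.]
(0.4885, -0.0444, 0.014) [324. 244.]
(0.585, -0.037, 0.01) [325. 116.]
(0.392, -0.052, 0.01) [323. 347.]
```

View pics/w1.png

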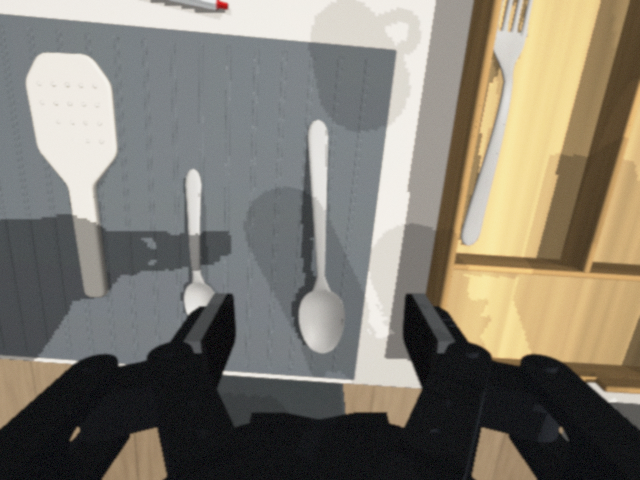

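The wrist view shows the spoon from (318,122) at the handle to (322,353) at the bowl, about 5 px off the top-camera prediction. I'll measure it again from this view.

```bash
python3 - <<'E'
from h import *
d=dict(np.load("pics/w1.npz"));im=d["img"];hsv=cv2.cvtColor(im,cv2.COLOR_RGB2HSV)
print("cam",(-d["R"].T@d["t"]).round(3),d["R"].round(2).tolist())
roi=np.zeros(im.shape[:2],np.uint8);roi[100:365,285:352]=1;roi[150:330,180:215]=1
for c in blobs((hsv[...,2]>150)&(hsv[...,1]<40)&(roi>0),300,1e5):
    r=bar(d,c,.012);print(c.mean(0).round(),np.round(r[0],4),np.round(r[1:],3))
print("tray near-left inner/top corner, divider T", ray(d,[[457,256],[588,264]],.034)[:,:2].round(4))
t,y,R,_=tray();print("expected T", (R@[-.059,0]+t).round(4))
E
```

```text
cam [ 0.577 -0.033  0.295] [[0.08, -1.0, -0.0], [-0.95, -0.08, 0.29], [-0.29, -0.02, -0.96]]
[196. 292.] [0.4359 0.0585] [-15.717   0.042   0.022]
[193. 203.] [0.5129 0.0595] [-0.27   0.053  0.012]
[319. 240.] [ 0.4854 -0.0416] [-1.75322e+02  1.95000e-01  3.30000e-02]
tray near-left inner/top corner, divider T [[ 0.4935 -0.1435]
 [ 0.4953 -0.2428]]
expected T [ 0.4875 -0.245 ]
```

```bash
python3 - <<'E'
from h import *
d=dict(np.load("pics/top0.npz"))
t,y,R,_=tray()
f=lambda a,z:((R.T@(ray(d,np.array(a)/3+[339.7,149.7],z)[:,:2]-t).T).T*1e3).round(1)
# divider T, cross divider left/right ends at top face, long divider far end (z .034); floor corners near-left, near-right (z .005)
print("top z34: T, left, right, far\n",f([[256,374],[116,382],[412,369],[244,68]],.034))
print("floor near L/R corner",f([[117,520],[422,510]],.005))
print((-d["R"].T@d["t"]).round(3))
E
python3 - <<'E'
import cv2,numpy as np
im=cv2.imread("pics/w1.png");cv2.imwrite("pics/w1c.png",cv2.resize(im[200:420,400:640],None,fx=3,fy=2.7,interpolation=2))
E
```

```text
top z34: T, left, right, far
 [[ -57.1    3. ]
 [ -58.9   98.2]
 [ -57.7 -103.3]
 [ 153.1   -0.7]]
floor near L/R corner [[-152.8   98.2]
 [-154.3 -112.9]]
[0.463 0.012 1.187]
```

View pics/w1c.png

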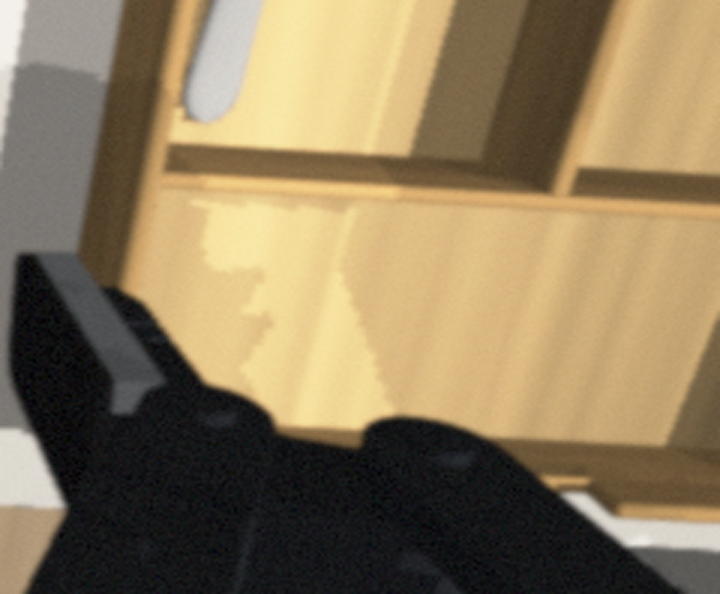

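The cross-divider's top face meets the long divider at about (564,196) in the crop. That agrees with the tray pose from the top camera to 1–2 mm, so I use tray centre (0.5475, -0.244) and yaw 0.5°. Next is the spoon.

Emit:
send_rows(delta_pos=[[-2,1.5,30],[0,0,35],[0,0,35],[0,0,25],[0,0,15],[0,0,5.5],[0,0,0],[0,0,0]], twist=[[0,0,0],[0,0,0],[0,0,0],[0,0,0],[0,0,0],[0,0,0],[0,0,0],[0,0,0]])

```text
time: 2.55
position: [0.5019, -0.0462, 0.0097]
tcp_rot: [0.999, 0.039, 0.0, 0.0]
force: [0.4, -1.3, 0.0]
gripper_width: 0.8
finger_force: 0.0
```

Emit:
send_rows(delta_pos=[[0,0,0],[0,0,0],[0,0,0],[0,0,0],[0,0,0],[0,0,0],[0,0,0],[0,0,0]], twist=[[0,0,0],[0,0,0],[0,0,0],[0,0,0],[0,0,0],[0,0,0],[0,0,0],[0,0,0]], claw=0.1)

```text
time: 3.35
position: [0.502, -0.0462, 0.0107]
tcp_rot: [0.999, 0.039, 0.001, 0.0]
force: [-8.6, -3.5, 26.0]
gripper_width: 0.235
finger_force: 56.5
```

Emit:
send_rows(delta_pos=[[0,0,-15],[0,0,-30],[0,0,-30],[0,0,-25],[0,0,0],[0,0,0]], twist=[[0,0,0],[0,0,0],[0,0,0],[0,0,0],[0,0,0],[0,0,0]])

```text
time: 3.95
position: [0.5016, -0.0458, 0.1089]
tcp_rot: [0.999, 0.039, 0.0, 0.0]
force: [0.1, -0.7, -1.0]
gripper_width: 0.193
finger_force: 56.1
```

```bash
python3 - <<'E'
from h import *
from plant import imaging
plan(.502,-.0462,.1,4.5)
A=[]
for n in("wrist","top"):
    d=imaging.get_image(n);np.savez(f"pics/{n}2.npz",**d);A.append(d["img"][:,:,::-1])
A[1]=cv2.resize(A[1][180:360,220:460],(640,480));cv2.imwrite("pics/g2.png",cv2.resize(np.hstack(A),(800,300)))
E
```

```text
t 3.95 pos [ 0.5016 -0.0458  0.1089] yaw 4.5 grip 0.193 F 56.1
 delta (now axes) mm [0.4 0.5 8.9] | (after turn) mm [0.4 0.5 8.9] twist z -0.0 tilt [ 0.01 -0.04]
```

View pics/g2.png

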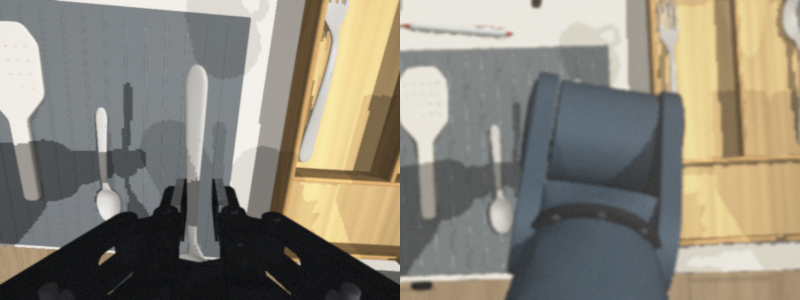

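The wrist half shows the spoon held, with its handle tip at about (198,66) in the half picture. I'll work out where it sits along the fingers.

```bash
python3 - <<'E'
from h import *
d=dict(np.load("pics/wrist2.npz"));im=d["img"];hsv=cv2.cvtColor(im,cv2.COLOR_RGB2HSV)
roi=np.zeros(im.shape[:2],np.uint8);roi[80:280,290:345]=1
c=max(blobs((hsv[...,2]>140)&(hsv[...,1]<40)&(roi>0),300,1e5),key=len)
tip=c[c[:,1].argmin()];print(tip,c.max(0))
for r in(120,160,200,250):
    q=c[c[:,1]==r][:,0];print(r,q.min(),q.max(),(ray(d,[[q.min(),r],[q.max(),r]],.110)[:,:2]).round(4).tolist())
for z in(.09,.1,.11,.12,.13):print(z,ray(d,[tip],z)[0].round(4))
E
```

```text
[311 102] [337 279]
120 300 331 [[0.5757, -0.0322], [0.5766, -0.0433]]
160 297 332 [[0.5614, -0.0319], [0.5624, -0.045]]
200 298 328 [[0.5463, -0.0333], [0.5473, -0.0448]]
250 300 322 [[0.5262, -0.0353], [0.5269, -0.0441]]
0.09 [ 0.5833 -0.0352  0.09  ]
0.1 [ 0.5827 -0.0354  0.1   ]
0.11 [ 0.5821 -0.0357  0.11  ]
0.12 [ 0.5815 -0.0359  0.12  ]
0.13 [ 0.5809 -0.0362  0.13  ]
```

Emit:
send_rows(delta_pos=[[0,20,-5],[0,39,0],[0,39,0],[0,39,0],[0,39,0],[20,39,0],[40,20,0],[40,0,0]], twist=[[0,0,4],[0,0,0],[0,0,0],[0,0,0],[0,0,0],[0,0,0],[0,0,0],[0,0,0]])

```text
time: 4.85
position: [0.6051, -0.2827, 0.1123]
tcp_rot: [1.0, 0.002, -0.001, -0.0]
force: [0.2, 0.8, -1.0]
gripper_width: 0.195
finger_force: 56.1
```

Emit:
send_rows(delta_pos=[[10,0,0],[0,0,0],[0,0,0],[0,0,0]], twist=[[0,0,0],[0,0,0],[0,0,0],[0,0,0]])

```text
time: 5.25
position: [0.6138, -0.2796, 0.1135]
tcp_rot: [1.0, 0.004, -0.001, -0.0]
force: [0.2, 1.0, -0.5]
gripper_width: 0.192
finger_force: 56.2
```

```bash
python3 - <<'E'
from h import *
from plant import imaging
plan(.6118,-.2796,.03,0.5)
A=[]
for n in("wrist","scene"):
    d=imaging.get_image(n);np.savez(f"pics/{n}3.npz",**d);A.append(d["img"][:,:,::-1])
A[1]=cv2.resize(A[1][120:270,270:470],(640,480));cv2.imwrite("pics/g3.png",cv2.resize(np.hstack(A),(800,300)))
E
```

```text
t 5.25 pos [ 0.6138 -0.2796  0.1135] yaw 0.5 grip 0.192 F 56.2
 delta (now axes) mm [-1.9  0.  83.5] | (after turn) mm [-2.  -0.  83.5] twist z -0.0 tilt [-0.03  0.07]
```

View pics/g3.png

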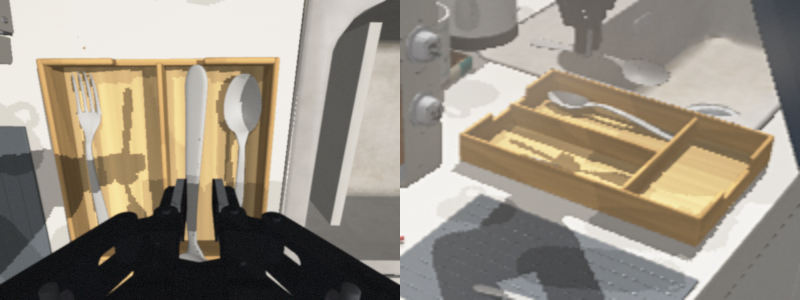

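The wrist view shows the spoon handle above the right compartment, between the divider (far end about (158,62)) and the tray spoon. The far rim corners are at (38,60) and (278,60). I'll check tray and spoon in this same view, so that camera bias cancels.

```bash
python3 - <<'E'
from h import *
d=dict(np.load("pics/wrist3.npz"))
t=np.array([.5475,-.244]);w=np.radians(.5);R=np.array([[np.cos(w),-np.sin(w)],[np.sin(w),np.cos(w)]])
f=lambda a,z:((R.T@(ray(d,np.array(a)*1.6,z)[:,:2]-t).T).T*1e3).round(1)
print("far corners (exp 159.5,+-108.5)",f([[38,59],[279,58]],.038).tolist(),"divider far (154,0)",f([[158,64]],.034).tolist())
print("handle tip",f([[196,64]],.112).tolist(),"mid r150",f([[196,150]],.112).tolist())
print("tray spoon tip, fork tip z.01", f([[243,73],[78,72]],.012).tolist(),"ts handle",f([[242,160]],.015).tolist())
E
```

```text
far corners (exp 159.5,+-108.5) [[155.6, 106.3], [156.3, -105.2]] divider far (154,0) [[151.6, 1.8]]
handle tip [[147.0, -33.4]] mid r150 [[94.7, -33.2]]
tray spoon tip, fork tip z.01 [[144.4, -79.0], [145.4, 85.7]] ts handle [[53.4, -82.2]]
```

Emit:
send_rows(delta_pos=[[-3,1,25],[0,0,30],[0,0,20],[0,0,12],[0,0,8],[0,0,0],[0,0,0]], twist=[[0,0,0],[0,0,0],[0,0,0],[0,0,0],[0,0,0],[0,0,0],[0,0,0]])

```text
time: 6.05
position: [0.6123, -0.2811, 0.0198]
tcp_rot: [1.0, 0.004, 0.001, 0.0]
force: [0.5, -1.3, 0.7]
gripper_width: 0.191
finger_force: 56.1
```

Emit:
send_rows(delta_pos=[[0,0,0],[0,0,0],[0,0,0],[0,0,0],[0,0,0],[0,0,0]], twist=[[0,0,0],[0,0,0],[0,0,0],[0,0,0],[0,0,0],[0,0,0]], claw=0.35)

```text
time: 6.65
position: [0.6119, -0.2808, 0.0189]
tcp_rot: [1.0, 0.004, 0.0, -0.0]
force: [0.1, 0.4, -0.4]
gripper_width: 0.349
finger_force: 0.0
```

Emit:
send_rows(delta_pos=[[0,0,-10],[0,0,-25],[0,0,-35],[0,0,-35],[0,0,-20],[0,0,0]], twist=[[0,0,0],[0,0,0],[0,0,0],[0,0,0],[0,0,0],[0,0,0]])

```text
time: 7.25
position: [0.6134, -0.2816, 0.1482]
tcp_rot: [1.0, 0.004, 0.003, 0.002]
force: [0.8, -0.1, 0.7]
gripper_width: 0.349
finger_force: 0.0
```

```bash
python3 - <<'E'
from h import *
from plant import imaging
a=np.radians(-5.4);F=np.array([.4718,.2467])-.005*np.array([np.cos(a),np.sin(a)])
print(F);plan(*F,.15,-5.4)
A=[]
for n in("wrist","scene"):
    d=imaging.get_image(n);np.savez(f"pics/{n}4.npz",**d);A.append(d["img"][:,:,::-1])
A[1]=cv2.resize(A[1][120:270,270:470],(640,480));cv2.imwrite("pics/g4.png",cv2.resize(np.hstack(A),(800,300)))
E
```

```text
[0.46682219 0.24717054]
t 7.25 pos [ 0.6134 -0.2816  0.1482] yaw 0.5 grip 0.349 F 0.0
 delta (now axes) mm [-142.1 -529.9   -4.2] | (after turn) mm [-195.6 -512.6   -1.8] twist z 5.9 tilt [ 0.17 -0.31]
```

View pics/g4.png

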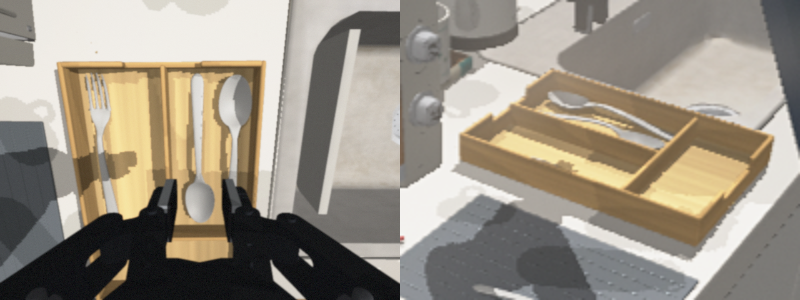

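The spoon lies along the right compartment, clear of the tray spoon. Now the fork.

Emit:
send_rows(delta_pos=[[0,0,0],[-15,-39,0],[-15,-39,0],[-15,-39,0],[-15,-39,0],[-15,-39,0],[-15,-39,0],[-15,-39,0]], twist=[[0,0,5.9],[0,0,0],[0,0,0],[0,0,0],[0,0,0],[0,0,0],[0,0,0],[0,0,0]], claw=0.8)

```text
time: 8.15
position: [0.5318, 0.0024, 0.1427]
tcp_rot: [0.999, -0.047, -0.001, -0.0]
force: [0.8, 0.9, 0.2]
gripper_width: 0.801
finger_force: 0.0
```

Emit:
send_rows(delta_pos=[[-15,-39,0],[-15,-39,0],[-15,-39,0],[-15,-39,0],[-15,-39,0],[-15,-39,0],[0,0,0],[0,0,0]], twist=[[0,0,0],[0,0,0],[0,0,0],[0,0,0],[0,0,0],[0,0,0],[0,0,0],[0,0,0]])

```text
time: 8.95
position: [0.4649, 0.2426, 0.1428]
tcp_rot: [0.999, -0.046, -0.001, 0.001]
force: [-0.1, 0.3, 0.2]
gripper_width: 0.805
finger_force: 0.0
```

Emit:
send_rows(delta_pos=[[0,0,0],[0,0,0],[0,0,0]], twist=[[0,0,0],[0,0,0],[0,0,0]])

```text
time: 9.25
position: [0.466, 0.2415, 0.1438]
tcp_rot: [0.999, -0.048, -0.0, 0.0]
force: [-0.3, -1.0, -0.1]
gripper_width: 0.801
finger_force: 0.0
```

```bash
python3 - <<'E'
from h import *
from plant import imaging
plan(.4648,.2473,.014,-5.4)
d=imaging.get_image("wrist");np.savez("pics/wrist5.npz",**d)
hsv=cv2.cvtColor(d["img"],cv2.COLOR_RGB2HSV)
roi=np.zeros(hsv.shape[:2],np.uint8);roi[30:420,250:390]=1
for c in blobs((hsv[...,2]>150)&(hsv[...,1]<40)&(roi>0),300,1e5):
    r=bar(d,c,.012);print(c.min(0),c.max(0),np.round(r[0],4),np.round(r[1:],3))
cv2.imwrite("pics/w5.png",cv2.resize(d["img"][:,:,::-1],(480,360)))
E
```

```text
t 9.25 pos [0.466  0.2415 0.1438] yaw -5.5 grip 0.801 F 0.0
 delta (now axes) mm [ -1.7  -5.6 129.8] | (after turn) mm [ -1.7  -5.6 129.8] twist z -0.1 tilt [0.01 0.01]
[250 341] [389 356] [0.3592 0.2524] [8.9833e+01 1.1800e-01 6.0000e-03]
[294  82] [329 333] [0.4713 0.2471] [-5.265  0.194  0.025]
```

View pics/w5.png

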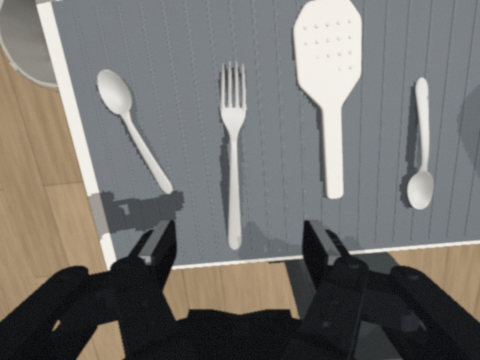

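The fork is centred at about (0.4715, 0.247) in both views, with its tines far. I'll grasp 8 mm behind the middle.

Emit:
send_rows(delta_pos=[[-3,-6,20],[0,0,30],[0,0,30],[0,0,25],[0,0,15],[0,0,10.5],[0,0,0],[0,0,0]], twist=[[0,0,0],[0,0,0],[0,0,0],[0,0,0],[0,0,0],[0,0,0],[0,0,0],[0,0,0]])

```text
time: 10.1
position: [0.4637, 0.2486, 0.0139]
tcp_rot: [0.999, -0.047, 0.0, -0.0]
force: [-0.7, -0.1, -0.1]
gripper_width: 0.801
finger_force: 0.0
```

Emit:
send_rows(delta_pos=[[0,0,0],[0,0,0],[0,0,0],[0,0,0],[0,0,0],[0,0,0],[0,0,0],[0,0,0]], twist=[[0,0,0],[0,0,0],[0,0,0],[0,0,0],[0,0,0],[0,0,0],[0,0,0],[0,0,0]], claw=0.1)

```text
time: 10.9
position: [0.4635, 0.2487, 0.0138]
tcp_rot: [0.999, -0.047, 0.0, -0.0]
force: [-1.3, -1.0, 5.5]
gripper_width: 0.121
finger_force: 53.8
```

Emit:
send_rows(delta_pos=[[0,0,-15],[0,0,-30],[0,0,-30],[0,0,-25],[0,0,-10],[0,0,0],[0,0,0],[0,0,0]], twist=[[0,0,0],[0,0,0],[0,0,0],[0,0,0],[0,0,0],[0,0,0],[0,0,0],[0,0,0]])

```text
time: 11.7
position: [0.4627, 0.2483, 0.1222]
tcp_rot: [0.999, -0.047, -0.001, 0.0]
force: [-0.1, -0.3, -0.4]
gripper_width: 0.124
finger_force: 52.2
```

```bash
python3 - <<'E'
from h import *
plan(.5968+.008-.1,-.2085,.12,0.5)
E
```

```text
t 11.7 pos [0.4627 0.2483 0.1222] yaw -5.4 grip 0.124 F 52.2
 delta (now axes) mm [ 85.2 450.8   2.5] | (after turn) mm [ 38.1 457.2   2.2] twist z -5.9 tilt [0.06 0.11]
```

Emit:
send_rows(delta_pos=[[0,0,0],[3,38,0],[3,38,0],[3,38,0],[3,38,0],[3,38,0],[3,38,0],[3,38,0]], twist=[[0,0,-5.9],[0,0,0],[0,0,0],[0,0,0],[0,0,0],[0,0,0],[0,0,0],[0,0,0]], claw=0.0)

```text
time: 12.5
position: [0.486, -0.0187, 0.1224]
tcp_rot: [1.0, 0.004, -0.001, -0.0]
force: [0.5, -0.1, -0.5]
gripper_width: 0.12
finger_force: 52.2
```

Emit:
send_rows(delta_pos=[[3,38,0],[3,38,0],[3,38,0],[3,38,0],[4,39,0],[40,0,0],[40,0,0],[20,0,0]], twist=[[0,0,0],[0,0,0],[0,0,0],[0,0,0],[0,0,0],[0,0,0],[0,0,0],[0,0,0]])

```text
time: 13.3
position: [0.606, -0.2074, 0.122]
tcp_rot: [1.0, 0.004, -0.0, -0.0]
force: [-1.5, -0.1, -0.4]
gripper_width: 0.121
finger_force: 52.2
```

Emit:
send_rows(delta_pos=[[0,0,0],[0,0,0],[0,0,0],[0,0,0]], twist=[[0,0,0],[0,0,0],[0,0,0],[0,0,0]])

```text
time: 13.7
position: [0.6034, -0.2073, 0.1232]
tcp_rot: [1.0, 0.004, -0.0, -0.0]
force: [-0.3, -0.2, -1.0]
gripper_width: 0.121
finger_force: 52.2
```

```bash
python3 - <<'E'
from h import *
from plant import imaging
plan(.6048,-.2085,.019,0.5)
A=[]
for n in("wrist","scene"):
    d=imaging.get_image(n);np.savez(f"pics/{n}6.npz",**d);A.append(d["img"][:,:,::-1])
A[1]=cv2.resize(A[1][60:300,250:570],(640,480));cv2.imwrite("pics/g6.png",cv2.resize(np.hstack(A),(800,300)))
E
```

```text
t 13.7 pos [ 0.6034 -0.2073  0.1232] yaw 0.5 grip 0.121 F 52.2
 delta (now axes) mm [  1.5   1.3 104.2] | (after turn) mm [  1.4   1.2 104.2] twist z -0.0 tilt [-0.02  0.04]
```

View pics/g6.png

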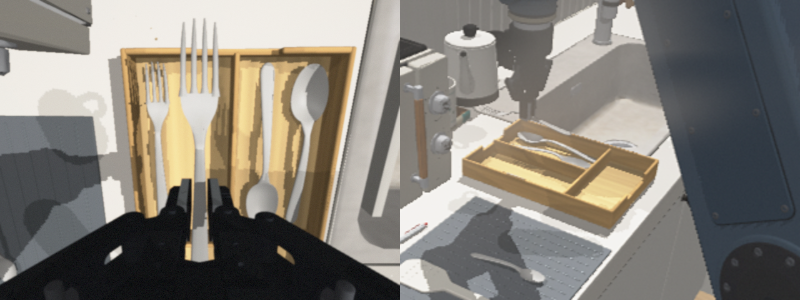

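The wrist view shows the fork held level with its tines at (183–215,18–25), between the tray fork and the divider. I'll compare it with the tray in the same view.

```bash
python3 - <<'E'
from h import *
d=dict(np.load("pics/wrist6.npz"))
t=np.array([.5475,-.244]);w=np.radians(.5);R=np.array([[np.cos(w),-np.sin(w)],[np.sin(w),np.cos(w)]])
f=lambda a,z:((R.T@(ray(d,np.array(a)*1.6,z)[:,:2]-t).T).T*1e3).round(1).tolist()
print("far corners (exp 159.5,+-108.5)",f([[123,48],[355,46]],.038),"divider far (154,0)",f([[235,55]],.034))
print("fork tip z.118/.125",f([[199,18]],.118),f([[199,18]],.125),"neck",f([[199,130]],.122))
print("spoon tip far/bowl near",f([[267,65],[262,218]],.014),"tray fork",f([[155,63],[156,150],[160,200]],.014))
E
```

```text
far corners (exp 159.5,+-108.5) [[155.9, 106.1], [157.4, -103.7]] divider far (154,0) [[150.3, 3.9]]
fork tip z.118/.125 [[162.0, 37.2]] [[160.5, 37.2]] neck [[98.1, 37.3]]
spoon tip far/bowl near [[142.6, -32.1], [-36.5, -40.8]] tray fork [[144.6, 82.2], [51.9, 86.2], [-11.4, 84.8]]
```

The fork's centre lies ahead of the grip, so my x target had the wrong sign: the tip reads 161 mm and should be about 147. I move back 15 mm before lowering.

Emit:
send_rows(delta_pos=[[-15.5,0,0],[0,0,25],[0,0,30],[0,0,25],[0,0,15],[0,0,9],[0,0,0],[0,0,0]], twist=[[0,0,0],[0,0,0],[0,0,0],[0,0,0],[0,0,0],[0,0,0],[0,0,0],[0,0,0]])

```text
time: 14.6
position: [0.5891, -0.2076, 0.0203]
tcp_rot: [1.0, 0.004, 0.001, 0.0]
force: [0.5, -0.2, 0.7]
gripper_width: 0.117
finger_force: 52.2
```

Emit:
send_rows(delta_pos=[[0,0,0],[0,0,0],[0,0,0],[0,0,0],[0,0,0],[0,0,0]], twist=[[0,0,0],[0,0,0],[0,0,0],[0,0,0],[0,0,0],[0,0,0]], claw=0.3)

```text
time: 15.2
position: [0.5886, -0.2074, 0.0194]
tcp_rot: [1.0, 0.004, -0.0, -0.0]
force: [0.7, 0.7, 0.5]
gripper_width: 0.3
finger_force: 0.0
```

Emit:
send_rows(delta_pos=[[0,0,-10],[0,0,-25],[0,0,-35],[0,0,-35],[0,0,-20],[0,0,0]], twist=[[0,0,0],[0,0,0],[0,0,0],[0,0,0],[0,0,0],[0,0,0]])

```text
time: 15.8
position: [0.5901, -0.208, 0.1483]
tcp_rot: [1.0, 0.004, 0.003, 0.001]
force: [-0.5, -0.1, -0.7]
gripper_width: 0.299
finger_force: 0.0
```

```bash
python3 - <<'E'
from h import *
a=np.radians(2.8);g=np.array([.4724,.0561])+.018*np.array([np.cos(a),np.sin(a)])
print(g);plan(*g,.12,2.8)
E
```

```text
[0.49037851 0.0569793 ]
t 15.8 pos [ 0.5901 -0.208   0.1483] yaw 0.5 grip 0.299 F 0.0
 delta (now axes) mm [ -97.6 -265.8   27.2] | (after turn) mm [ -86.6 -269.5   28.3] twist z -2.3 tilt [ 0.14 -0.31]
```

Emit:
send_rows(delta_pos=[[0,0,0],[-12.5,-38.5,4],[-12.5,-38.5,4],[-12.5,-38.5,4],[-12.5,-38.5,4],[-12.5,-38.5,4],[-12,-38.5,4],[-12,-38.5,4]], twist=[[0,0,-2.3],[0,0,0],[0,0,0],[0,0,0],[0,0,0],[0,0,0],[0,0,0],[0,0,0]], claw=0.8)

```text
time: 16.6
position: [0.488, 0.059, 0.1158]
tcp_rot: [1.0, 0.024, -0.0, -0.0]
force: [0.2, 0.0, -0.4]
gripper_width: 0.8
finger_force: 0.0
```

Emit:
send_rows(delta_pos=[[0,0,0],[0,0,0],[0,0,0],[0,0,0]], twist=[[0,0,0],[0,0,0],[0,0,0],[0,0,0]])

```text
time: 17.0
position: [0.4895, 0.0567, 0.1163]
tcp_rot: [1.0, 0.024, 0.0, 0.0]
force: [0.4, -0.9, -0.4]
gripper_width: 0.803
finger_force: 0.0
```

```bash
python3 - <<'E'
from h import *
from plant import imaging
plan(.4904,.0570,.010,2.8)
A=[]
for n in("wrist","top"):
    d=imaging.get_image(n);np.savez(f"pics/{n}7.npz",**d);A.append(d["img"][:,:,::-1])
A[1]=cv2.resize(A[1][150:340,310:500],(480,480),interpolation=2);cv2.imwrite("pics/g7.png",cv2.resize(np.hstack(A),(800,343)))
d=dict(np.load("pics/wrist7.npz"));hsv=cv2.cvtColor(d["img"],cv2.COLOR_RGB2HSV)
roi=np.zeros(hsv.shape[:2],np.uint8);roi[30:420,250:390]=1
for c in blobs((hsv[...,2]>150)&(hsv[...,1]<40)&(roi>0),300,1e5):
    r=bar(d,c,.010);print(c.min(0),c.max(0),np.round(r[0],4),np.round(r[1:],3))
E
```

```text
t 17.0 pos [0.4895 0.0567 0.1163] yaw 2.7 grip 0.803 F 0.0
 delta (now axes) mm [  0.9  -0.3 106.3] | (after turn) mm [  0.9  -0.3 106.3] twist z -0.1 tilt [ 0.   -0.01]
[250 388] [389 397] [0.3592 0.0506] [8.9896e+01 1.1100e-01 5.0000e-03]
[300 164] [334 343] [0.4713 0.058 ] [-1.77118e+02  1.35000e-01  2.60000e-02]
```

View pics/g7.png

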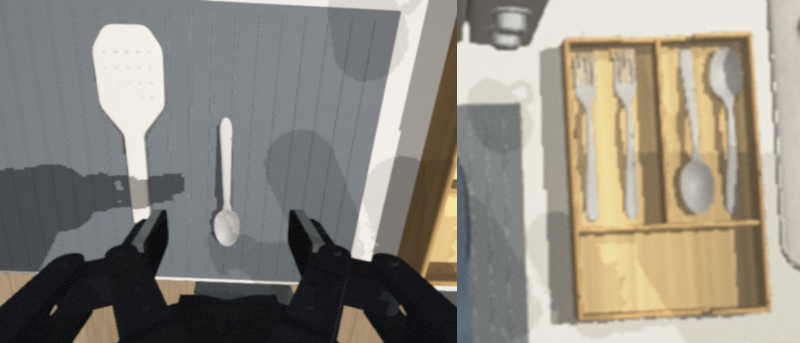

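The top crop shows both forks side by side in the left compartment and both spoons in the right, all lying lengthwise. The teaspoon below the gripper is where I expected it, so I grasp it.

Emit:
send_rows(delta_pos=[[0,0,20],[0,0,30],[0,0,25],[0,0,15],[0,0,10],[0,0,6],[0,0,0],[0,0,0]], twist=[[0,0,0],[0,0,0],[0,0,0],[0,0,0],[0,0,0],[0,0,0],[0,0,0],[0,0,0]], claw=0.7)

```text
time: 17.9
position: [0.4896, 0.0576, 0.0109]
tcp_rot: [1.0, 0.024, 0.0, -0.0]
force: [-0.0, -0.5, -0.1]
gripper_width: 0.702
finger_force: 0.0
```

Emit:
send_rows(delta_pos=[[0,0,0],[0,0,0],[0,0,0],[0,0,0],[0,0,0],[0,0,0],[0,0,0],[0,0,0]], twist=[[0,0,0],[0,0,0],[0,0,0],[0,0,0],[0,0,0],[0,0,0],[0,0,0],[0,0,0]], claw=0.0)

```text
time: 18.7
position: [0.4925, 0.0578, 0.0136]
tcp_rot: [1.0, 0.024, 0.004, -0.0]
force: [-2.1, -0.1, 38.6]
gripper_width: -0.001
finger_force: 19.0
```

Emit:
send_rows(delta_pos=[[0,0,-10],[0,0,-30],[0,0,-30],[0,0,-30],[0,0,-10],[0,0,0],[0,0,0]], twist=[[0,0,0],[0,0,0],[0,0,0],[0,0,0],[0,0,0],[0,0,0],[0,0,0]])

```text
time: 19.4
position: [0.4886, 0.0576, 0.1194]
tcp_rot: [1.0, 0.024, -0.001, 0.0]
force: [-0.6, -0.6, -0.3]
gripper_width: 0.003
finger_force: 0.0
```

```bash
python3 - <<'E'
from h import *
# slot in tray frame: teaspoon centre (-.093,+.03), handle +y, grip 18 mm outward
w=np.radians(.5);R=np.array([[np.cos(w),-np.sin(w)],[np.sin(w),np.cos(w)]]);t=np.array([.5475,-.244])
print((R@[-.093,.048]+t).round(4),(R@[-.122,-.048]+t).round(4))
plan(*(R@[-.093,.048]+t),.12,90.5)
E
```

```text
[ 0.4541 -0.1968] [ 0.4259 -0.2931]
t 19.4 pos [0.4886 0.0576 0.1194] yaw 2.8 grip 0.003 F 0.0
 delta (now axes) mm [-46.8 252.4  -0.5] | (after turn) mm [-254.1  -36.7   -0.6] twist z -87.7 tilt [0.   0.07]
```

The grasp missed: the fingers shut with 38 N upward on the tool. I'll look at what happened.

Emit:
send_rows(delta_pos=[[0,0,0],[0,0,0],[0,0,0],[0,0,0]], twist=[[0,0,0],[0,0,0],[0,0,0],[0,0,0]], claw=0.6)

```text
time: 19.8
position: [0.489, 0.0576, 0.12]
tcp_rot: [1.0, 0.024, -0.0, -0.0]
force: [0.3, -0.1, -0.2]
gripper_width: 0.598
finger_force: 0.0
```

```bash
python3 - <<'E'
from h import *
from plant import imaging
d=imaging.get_image("wrist");np.savez("pics/wrist8.npz",**d)
e=imaging.get_image("scene")
A=[d["img"][:,:,::-1],cv2.resize(e["img"][220:340,270:430,::-1],(640,480),interpolation=2)];cv2.imwrite("pics/g8.png",cv2.resize(np.hstack(A),(800,300)))
hsv=cv2.cvtColor(d["img"],cv2.COLOR_RGB2HSV)
roi=np.zeros(hsv.shape[:2],np.uint8);roi[30:385,230:390]=1
for c in blobs((hsv[...,2]>150)&(hsv[...,1]<40)&(roi>0),300,1e5):
    r=bar(d,c,.010);print(c.min(0),c.max(0),np.round(r[0],4),np.round(r[1:],3))
E
```

```text
[301 163] [336 340] [0.471  0.0573] [-1.78056e+02  1.35000e-01  2.60000e-02]
```

View pics/g8.png

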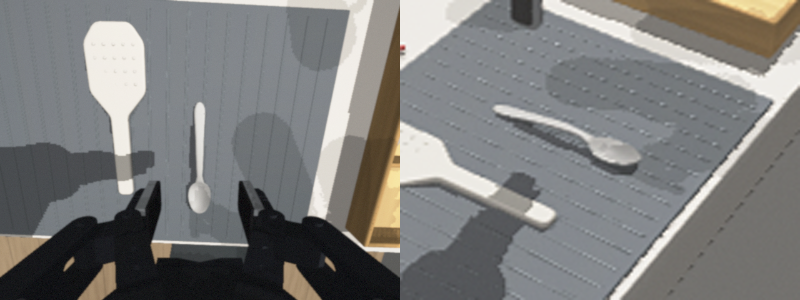

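The teaspoon did not move; its centre is (0.471, 0.057). The open pads stand farther back, so they closed over its 14 mm top. I'll go lower, to a TCP height of 3 mm, starting from a smaller opening.

Emit:
send_rows(delta_pos=[[0,0,25],[0,0,35],[0,0,30],[0,0,15],[0,0,8],[0,0,4],[0,0,0],[0,0,0]], twist=[[0,0,0],[0,0,0],[0,0,0],[0,0,0],[0,0,0],[0,0,0],[0,0,0],[0,0,0]], claw=0.45)

```text
time: 20.7
position: [0.4896, 0.0576, 0.0041]
tcp_rot: [1.0, 0.024, 0.001, -0.0]
force: [-0.1, 0.0, -0.3]
gripper_width: 0.45
finger_force: 0.0
```

Emit:
send_rows(delta_pos=[[0,0,0],[0,0,0],[0,0,0],[0,0,0],[0,0,0],[0,0,0]], twist=[[0,0,0],[0,0,0],[0,0,0],[0,0,0],[0,0,0],[0,0,0]], claw=0.05)

```text
time: 21.3
position: [0.4899, 0.0576, 0.0045]
tcp_rot: [1.0, 0.024, 0.001, -0.0]
force: [-0.5, 1.2, 8.7]
gripper_width: 0.176
finger_force: 59.3
```

Emit:
send_rows(delta_pos=[[0,0,-10],[0,0,-30],[0,0,-30],[0,0,-30],[0,0,-16],[0,0,0],[0,0,0],[0,0,0]], twist=[[0,0,0],[0,0,0],[0,0,0],[0,0,0],[0,0,0],[0,0,-8],[0,0,-8],[0,0,-8]])

```text
time: 22.1
position: [0.4892, 0.0576, 0.1204]
tcp_rot: [0.972, 0.234, 0.0, 0.0]
force: [0.7, 0.2, -0.6]
gripper_width: 0.17
finger_force: 58.5
```

Emit:
send_rows(delta_pos=[[0,0,0],[0,0,0],[0,0,0],[0,0,0],[0,0,0],[0,0,0],[0,0,0],[0,0,0]], twist=[[0,0,-8],[0,0,-8],[0,0,-8],[0,0,-8],[0,0,-8],[0,0,-8],[0,0,-8],[0,0,-7.7]])

```text
time: 22.9
position: [0.4891, 0.0576, 0.1202]
tcp_rot: [0.702, 0.712, 0.0, 0.0]
force: [-0.9, 0.9, -0.6]
gripper_width: 0.172
finger_force: 58.5
```

Emit:
send_rows(delta_pos=[[-36,-5,0],[-36,-5,0],[-36,-5,0],[-36,-5,0],[-36,-5,0],[-36,-6,0],[-38,-6,0],[0,0,0]], twist=[[0,0,0],[0,0,0],[0,0,0],[0,0,0],[0,0,0],[0,0,0],[0,0,0],[0,0,0]])

```text
time: 23.7
position: [0.4539, -0.2001, 0.1203]
tcp_rot: [0.705, 0.709, -0.0, 0.001]
force: [-0.2, 0.8, -1.1]
gripper_width: 0.171
finger_force: 58.5
```

Emit:
send_rows(delta_pos=[[0,0,0],[0,0,0],[0,0,0]], twist=[[0,0,0],[0,0,0],[0,0,0]])

```text
time: 24.0
position: [0.4544, -0.1957, 0.1196]
tcp_rot: [0.704, 0.71, 0.0, -0.0]
force: [0.2, -0.7, -0.5]
gripper_width: 0.171
finger_force: 58.5
```

```bash
python3 - <<'E'
from h import *
from plant import imaging
plan(.4541,-.1968,.012,90.5)
d=imaging.get_image("wrist");np.savez("pics/wrist9.npz",**d);cv2.imwrite("pics/w9.png",cv2.resize(d["img"][:,:,::-1],(480,360)))
E
```

```text
t 24.0 pos [ 0.4544 -0.1957  0.1196] yaw 90.6 grip 0.171 F 58.5
 delta (now axes) mm [ -1.1  -0.3 107.6] | (after turn) mm [ -1.1  -0.3 107.6] twist z 0.1 tilt [-0.   -0.01]
```

View pics/w9.png

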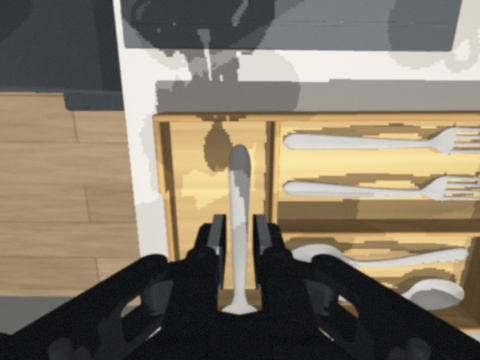

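The wrist view shows the teaspoon over the cross compartment with its handle tip at (240,150). It is clear of the divider at (270,170) and points at the left wall. I'll lower and release it.

Emit:
send_rows(delta_pos=[[-3,0,25],[0,0,30],[0,0,25],[0,0,15],[0,0,8],[0,0,5],[0,0,0],[0,0,0]], twist=[[0,0,0],[0,0,0],[0,0,0],[0,0,0],[0,0,0],[0,0,0],[0,0,0],[0,0,0]])

```text
time: 24.85
position: [0.4547, -0.1998, 0.012]
tcp_rot: [0.704, 0.71, 0.0, 0.001]
force: [-0.1, -0.0, -0.2]
gripper_width: 0.174
finger_force: 58.5
```

Emit:
send_rows(delta_pos=[[0,0,0],[0,0,0],[0,0,0],[0,0,0],[0,0,0],[0,0,0]], twist=[[0,0,0],[0,0,0],[0,0,0],[0,0,0],[0,0,0],[0,0,0]], claw=0.28)

```text
time: 25.45
position: [0.4543, -0.1997, 0.0114]
tcp_rot: [0.704, 0.71, 0.0, -0.0]
force: [0.6, -0.5, 0.2]
gripper_width: 0.278
finger_force: 0.0
```

Emit:
send_rows(delta_pos=[[0,0,-10],[0,0,-25],[0,0,-35],[0,0,-35],[0,0,-5],[0,0,0],[0,0,0]], twist=[[0,0,0],[0,0,0],[0,0,0],[0,0,0],[0,0,0],[0,0,0],[0,0,0]])

```text
time: 26.15
position: [0.4538, -0.1994, 0.1208]
tcp_rot: [0.704, 0.71, -0.0, -0.001]
force: [-0.2, 0.4, -1.2]
gripper_width: 0.282
finger_force: 0.0
```

```bash
python3 - <<'E'
from h import *
a=np.radians(18.7);g=np.array([.5098,.3373])-.018*np.array([np.cos(a),np.sin(a)])
print(g);plan(*g,.12,18.7)
E
```

```text
[0.49275022 0.33152897]
t 26.15 pos [ 0.4538 -0.1994  0.1208] yaw 90.5 grip 0.282 F 0.0
 delta (now axes) mm [530.6  43.3   1. ] | (after turn) mm [ 207.1 -490.4    0.8] twist z 71.8 tilt [-0.06 -0.03]
```

Emit:
send_rows(delta_pos=[[38,3,0],[38,3,0],[38,3,0],[38,3,0],[38,3,0],[38,3,0],[38,3,0],[38,3,0]], twist=[[0,0,0],[0,0,0],[0,0,0],[0,0,0],[0,0,0],[0,0,0],[0,0,0],[0,0,0]], claw=0.5)

```text
time: 26.95
position: [0.4749, 0.106, 0.1201]
tcp_rot: [0.704, 0.71, -0.001, -0.001]
force: [0.5, -1.1, 0.9]
gripper_width: 0.503
finger_force: 0.0
```

Emit:
send_rows(delta_pos=[[38,3,0],[38,3,0],[38,3,0],[38,3,0],[38,3,0],[37,3,0],[0,0,0],[0,0,0]], twist=[[0,0,0],[0,0,0],[0,0,0],[0,0,0],[0,0,0],[0,0,0],[0,0,8],[0,0,8]])

```text
time: 27.75
position: [0.4909, 0.3323, 0.1194]
tcp_rot: [0.797, 0.604, -0.001, -0.0]
force: [-0.3, 0.5, -0.4]
gripper_width: 0.498
finger_force: 0.0
```

Emit:
send_rows(delta_pos=[[0,0,0],[0,0,0],[0,0,0],[0,0,0],[0,0,0],[0,0,0],[0,0,0],[0,0,0]], twist=[[0,0,8],[0,0,8],[0,0,8],[0,0,8],[0,0,8],[0,0,8],[0,0,7.8],[0,0,0]])

```text
time: 28.55
position: [0.4913, 0.3313, 0.1198]
tcp_rot: [0.987, 0.161, -0.001, 0.0]
force: [-0.0, -0.1, -0.8]
gripper_width: 0.498
finger_force: 0.0
```

Emit:
send_rows(delta_pos=[[0,0,0],[0,0,0]], twist=[[0,0,0],[0,0,0]])

```text
time: 28.75
position: [0.4917, 0.3315, 0.1208]
tcp_rot: [0.987, 0.164, -0.0, 0.0]
force: [0.2, 1.2, 0.1]
gripper_width: 0.498
finger_force: 0.0
```

```bash
python3 - <<'E'
from h import *
from plant import imaging
plan(.4928,.3315,.0035,18.7)
d=imaging.get_image("wrist")
hsv=cv2.cvtColor(d["img"],cv2.COLOR_RGB2HSV)
roi=np.zeros(hsv.shape[:2],np.uint8);roi[30:385,260:380]=1
for c in blobs((hsv[...,2]>150)&(hsv[...,1]<40)&(roi>0),300,1e5):
    r=bar(d,c,.010);print(c.min(0),c.max(0),np.round(r[0],4),np.round(r[1:],3))
e=imaging.get_image("top");np.savez("pics/top10.npz",**e)
A=[d["img"][:,:,::-1],cv2.resize(e["img"][150:340,310:500,::-1],(480,480),interpolation=2)];cv2.imwrite("pics/g10.png",cv2.resize(np.hstack(A),(800,343)))
E
```

```text
t 28.75 pos [0.4917 0.3315 0.1208] yaw 18.8 grip 0.498 F 0.0
 delta (now axes) mm [  1.2   0.4 117.3] | (after turn) mm [  1.1   0.4 117.3] twist z 0.1 tilt [0.01 0.06]
[299 106] [338 293] [0.5102 0.3389] [18.176  0.131  0.026]
[260  30] [283 112] [0.5812 0.3985] [7.168 0.05  0.014]
```

View pics/g10.png

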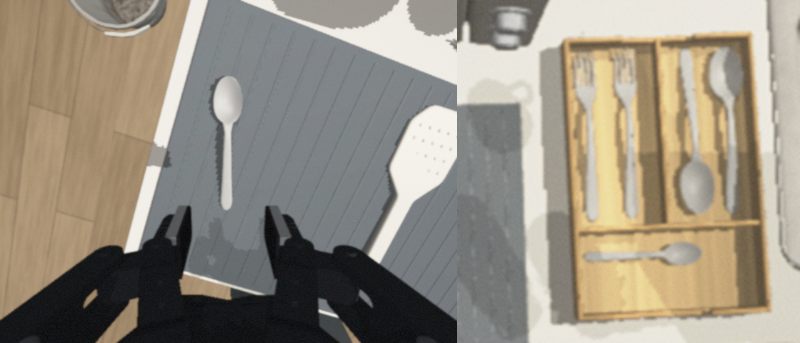

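The first teaspoon lies in the cross compartment near the divider, and the other sits between the fingers. Now I grasp the second one.

Emit:
send_rows(delta_pos=[[1,0,25],[0,0,35],[0,0,30],[0,0,15],[0,0,8],[0,0,4.5],[0,0,0],[0,0,0]], twist=[[0,0,0],[0,0,0],[0,0,0],[0,0,0],[0,0,0],[0,0,0],[0,0,0],[0,0,0]], claw=0.45)

```text
time: 29.65
position: [0.4934, 0.3323, 0.005]
tcp_rot: [0.987, 0.162, 0.001, -0.0]
force: [0.4, 0.1, 0.8]
gripper_width: 0.45
finger_force: 0.0
```

Emit:
send_rows(delta_pos=[[0,0,0],[0,0,0],[0,0,0],[0,0,0],[0,0,0],[0,0,0]], twist=[[0,0,0],[0,0,0],[0,0,0],[0,0,0],[0,0,0],[0,0,0]], claw=0.05)

```text
time: 30.25
position: [0.4933, 0.3323, 0.005]
tcp_rot: [0.987, 0.162, 0.001, -0.0]
force: [-1.1, -0.1, 6.9]
gripper_width: 0.169
finger_force: 58.4
```

Emit:
send_rows(delta_pos=[[0,0,-10],[0,0,-30],[0,0,-30],[0,0,-30],[0,0,-16],[0,0,0],[0,0,0],[0,0,0]], twist=[[0,0,0],[0,0,0],[0,0,0],[0,0,0],[0,0,0],[0,0,0],[0,0,0],[0,0,0]])

```text
time: 31.05
position: [0.4923, 0.3316, 0.1188]
tcp_rot: [0.987, 0.162, -0.001, 0.0]
force: [-0.6, 0.6, -1.1]
gripper_width: 0.173
finger_force: 58.7
```

```bash
python3 - <<'E'
from h import *
plan(.4259,-.2931,.12,90.5)
# first teaspoon from the top view, in tray frame
d=dict(np.load("pics/top10.npz"));hsv=cv2.cvtColor(d["img"],cv2.COLOR_RGB2HSV)
t=np.array([.5475,-.244]);w=np.radians(.5);R=np.array([[np.cos(w),-np.sin(w)],[np.sin(w),np.cos(w)]])
roi=np.zeros(hsv.shape[:2],np.uint8);roi[172:325,375:480]=1
for c in blobs((hsv[...,1]<60)&(hsv[...,2]>90)&(roi>0),60,3000):
    r=bar(d,c,.013);print(c.mean(0).round(),(R.T@(r[0]-t)*1e3).round(1),np.round(r[1:],3))
E
```

```text
t 31.05 pos [0.4923 0.3316 0.1188] yaw 18.7 grip 0.173 F 58.7
 delta (now axes) mm [-2.629e+02  5.706e+02 -5.000e-01] | (after turn) mm [-624.1  -71.8   -1.2] twist z -71.8 tilt [0.02 0.1 ]
[413. 291.] [-90.8  26.6] [-8.9715e+01  1.3300e-01  2.5000e-02]
[383. 224.] [44.4 79.1] [0.965 0.189 0.025]
[405. 220.] [47.9 33. ] [0.642 0.191 0.026]
[440. 223.] [ 51.9 -41.3] [-1.78081e+02  1.92000e-01  3.90000e-02]
[461. 221.] [ 50.4 -84.8] [0.362 0.196 0.041]
[478. 211.] [  69.  -120.1] [-1.189  0.169  0.011]
```

Emit:
send_rows(delta_pos=[[0,0,0],[0,0,0],[0,0,0],[0,0,0],[0,0,0],[0,0,0],[0,0,0],[0,0,0]], twist=[[0,0,-8],[0,0,-8],[0,0,-8],[0,0,-8],[0,0,-8],[0,0,-8],[0,0,-8],[0,0,-8]])

```text
time: 31.85
position: [0.4924, 0.3317, 0.1186]
tcp_rot: [0.749, 0.663, -0.001, -0.0]
force: [0.2, 0.6, -0.1]
gripper_width: 0.173
finger_force: 58.7
```

Emit:
send_rows(delta_pos=[[0,0,0],[-39,-4.5,0],[-39,-4.5,0],[-39,-4.5,0],[-39,-4.5,0],[-39,-4.5,0],[-39,-4.5,0],[-39,-4.5,0]], twist=[[0,0,-7.8],[0,0,0],[0,0,0],[0,0,0],[0,0,0],[0,0,0],[0,0,0],[0,0,0]])

```text
time: 32.65
position: [0.4627, 0.0573, 0.119]
tcp_rot: [0.704, 0.71, -0.001, -0.001]
force: [0.5, -0.6, -0.6]
gripper_width: 0.171
finger_force: 58.7
```

Emit:
send_rows(delta_pos=[[-39,-4.5,0],[-39,-4.5,0],[-39,-4.5,0],[-39,-4.5,0],[-39,-4.5,0],[-39,-4.5,0],[-39,-4.5,0],[-39,-4.5,0]], twist=[[0,0,0],[0,0,0],[0,0,0],[0,0,0],[0,0,0],[0,0,0],[0,0,0],[0,0,0]])

```text
time: 33.45
position: [0.4293, -0.2549, 0.1189]
tcp_rot: [0.704, 0.71, -0.0, -0.001]
force: [0.7, 0.0, -0.8]
gripper_width: 0.174
finger_force: 58.7
```

Emit:
send_rows(delta_pos=[[-39,-4.5,0],[0,0,0],[0,0,0],[0,0,0],[0,0,0]], twist=[[0,0,0],[0,0,0],[0,0,0],[0,0,0],[0,0,0]])

```text
time: 33.95
position: [0.4261, -0.2915, 0.1196]
tcp_rot: [0.704, 0.71, -0.0, -0.0]
force: [1.0, 0.6, 0.7]
gripper_width: 0.172
finger_force: 58.7
```

```bash
python3 - <<'E'
from h import *
from plant import imaging
plan(.4262,-.2931,.0125,90.5)
d=imaging.get_image("wrist");np.savez("pics/wrist11.npz",**d);cv2.imwrite("pics/w11.png",cv2.resize(d["img"][:,:,::-1],(480,360)))
E
```

```text
t 33.95 pos [ 0.4261 -0.2915  0.1196] yaw 90.5 grip 0.172 F 58.7
 delta (now axes) mm [ -1.6   0.2 107.1] | (after turn) mm [-1.600e+00  1.000e-01  1.071e+02] twist z 0.0 tilt [-0.03 -0.03]
```

View pics/w11.png

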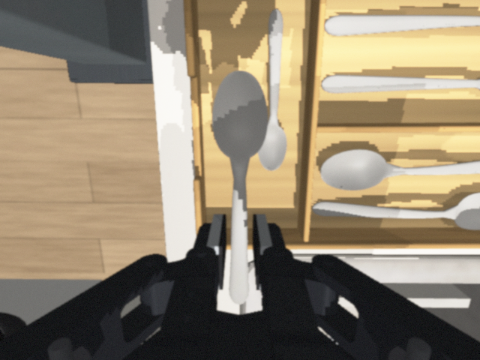

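The second teaspoon is above the near half of the cross compartment with its bowl towards the left wall; the first lies right of it at (275,90). I'll shift slightly outward and release with the pad tips just above the first teaspoon's height.

Emit:
send_rows(delta_pos=[[-3,-2,25],[0,0,30],[0,0,25],[0,0,15],[0,0,7],[0,0,0],[0,0,0],[0,0,0]], twist=[[0,0,0],[0,0,0],[0,0,0],[0,0,0],[0,0,0],[0,0,0],[0,0,0],[0,0,0]])

```text
time: 34.8
position: [0.4245, -0.2959, 0.0188]
tcp_rot: [0.704, 0.71, 0.0, 0.001]
force: [-0.6, -0.1, -0.6]
gripper_width: 0.174
finger_force: 58.7
```

Emit:
send_rows(delta_pos=[[0,0,0],[0,0,0],[0,0,0],[0,0,0],[0,0,0],[0,0,0]], twist=[[0,0,0],[0,0,0],[0,0,0],[0,0,0],[0,0,0],[0,0,0]], claw=0.27)

```text
time: 35.4
position: [0.424, -0.2956, 0.0179]
tcp_rot: [0.704, 0.71, 0.0, -0.0]
force: [-0.1, -0.0, 0.8]
gripper_width: 0.275
finger_force: 0.0
```

Emit:
send_rows(delta_pos=[[0,0,-10],[0,0,-25],[0,0,-35],[0,0,-35],[0,0,-30],[40,0,0],[40,0,0],[40,0,0]], twist=[[0,0,0],[0,0,0],[0,0,0],[0,0,0],[0,0,0],[0,0,0],[0,0,0],[0,0,0]])

```text
time: 36.2
position: [0.4228, -0.1744, 0.1538]
tcp_rot: [0.704, 0.71, 0.0, 0.001]
force: [0.2, -0.4, -0.4]
gripper_width: 0.271
finger_force: 0.0
```

Emit:
send_rows(delta_pos=[[40,0,0],[40,0,0],[40,0,0],[40,0,0],[40,0,0],[0,0,0],[0,0,0],[0,0,0]], twist=[[0,0,0],[0,0,0],[0,0,0],[0,0,0],[0,0,0],[0,0,0],[0,0,0],[0,0,0]])

```text
time: 37.0
position: [0.4215, 0.0237, 0.1532]
tcp_rot: [0.704, 0.71, 0.0, 0.0]
force: [1.0, -0.1, -0.3]
gripper_width: 0.27
finger_force: 0.0
```

```bash
python3 - <<'E'
from h import *
from plant import imaging,get_obs
d=imaging.get_image("top");hsv=cv2.cvtColor(d["img"],cv2.COLOR_RGB2HSV);print(get_obs()["time"])
t=np.array([.5475,-.244]);w=np.radians(.5);R=np.array([[np.cos(w),-np.sin(w)],[np.sin(w),np.cos(w)]])
roi=np.zeros(hsv.shape[:2],np.uint8);roi[172:325,375:480]=1
for c in blobs((hsv[...,1]<60)&(hsv[...,2]>90)&(roi>0),60,3000):
    r=bar(d,c,.013);print(c.mean(0).round(),(R.T@(r[0]-t)*1e3).round(1),np.round(r[1:],3))
e=imaging.get_image("scene")
A=[cv2.resize(d["img"][150:340,210:500,::-1],(733,480),interpolation=2),cv2.resize(e["img"][130:330,240:480,::-1],(576,480),interpolation=2)];cv2.imwrite("pics/g12.png",cv2.resize(np.hstack(A),(800,293)))
E
```

```text
37.05
[442. 305.] [-121.9  -34.7] [8.9837e+01 1.3100e-01 2.7000e-02]
[413. 291.] [-90.8  26.6] [-8.97e+01  1.33e-01  2.50e-02]
[383. 224.] [44.5 79.1] [0.928 0.189 0.025]
[405. 221.] [49.  33.1] [0.54  0.193 0.026]
[461. 221.] [ 49.5 -84.9] [0.382 0.194 0.041]
[440. 223.] [ 51.8 -41.7] [-1.78119e+02  1.92000e-01  3.80000e-02]
[478. 211.] [  69.  -120.1] [-1.165  0.169  0.011]
```

View pics/g12.png

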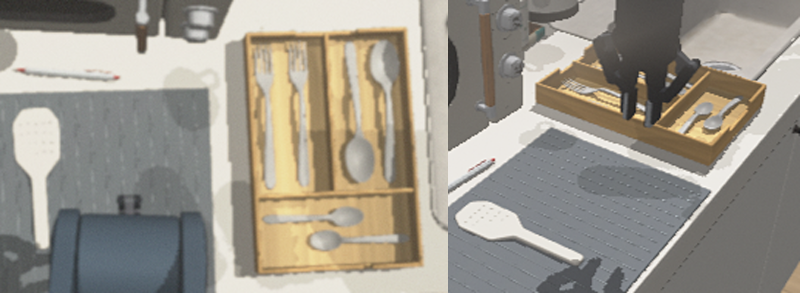

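Both pictures show every piece lying in its compartment: fork (49,33), spoon (52,-42), teaspoons (-91,27) and (-122,-35) mm in the tray frame. The paddle and pen have not moved, and the gripper is clear, so I hand in the job.

```bash
python3 -c "
from plant import ticket
print(ticket.close_job())"
```

```text
the job is handed in; nothing more can be done
None
```

I handed in the job at about 37 s: in the last images the fork, spoon and both teaspoons lie in their compartments, and the paddle and pen look unmoved; no verdict came back.

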